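Half-turn the bayonet lid of the wax warmer and hold it short of the lock

TASK

Show a customer how the wax warmer's bayonet lid goes on: pick up the lid by its wooden bar, drop its two lugs into the warmer's two slots, press it down flush against its spring and twist it clockwise (seen from above) until the bar points at the two blue dots, half-way to the lock. Do not turn it on to the red dots, where it clicks shut. Finish while still gripping the bar and holding the lid pressed down flush at the blue dots; leave the two candles and the tin alone.

Things in the scene. Friction and masses are not known exactly. Their poses are not given: they have to be found in the camera images.
- warmer: White wax warmer: round can 100 mm wide on a 114 mm wooden foot, fixed to the table, 71.5 mm tall. Origin: centre of its underside, on the can's axis; z up; x axis runs through the two lug slots (at +x and -x). All of it is alike after half a turn (pi). When the lid is flush (cover on the flange), lid_center lies 81 mm above this origin.
- mouth (a point): Centre of the top face of the warmer's grey flange, 70 mm above the warmer's origin, axes as the warmer's. The flange is 6 mm thick with a round hole 51 mm wide and two slots 15 mm wide, at +x and -x, reaching 35 mm from the axis. The white rim round it (radius 41 to 50 mm) stands 1.5 mm higher.
- lift_plate (a joint): Travel (m) of the spring plate in the mouth: 0 = up, free; 0.010 = lid flush. It meets the lid's plug 10 mm before flush and pushes up with 2.5 N, 5 N when flush. Let go, the lid rises: 10 mm in the slots, 4 mm once turned under the flange. Within 4 mm of flush the lid turns, only clockwise from above.
- lid: The loose bayonet lid, about 0.12 kg, starts standing on its plug on the table. Origin: centre of its underside, 29 mm below lid_center; same axes. Plug 44 mm wide, 18 mm tall; two lugs on it at +x and -x, 9 mm wide, 2 to 8 mm above the underside, reaching 31 mm from the axis. Lid is alike after half a turn.
- lid_center (a point): Centre of the lid, on its axis, 29 mm above its underside and 29 mm below its top; z up. Brass cover 72 mm wide, 5 to 11 mm below this point; on it a dark wooden bar along x, in line with the lugs, 56 mm long, 14 mm thick (along y), from 5 mm below to 29 mm above this point: the grip.
- half_mark (a point): Point on the warmer's axis at the flange's top; its x axis runs through the two blue dots, 8 mm wide, on the rim (45 mm from the axis on either side): the half-way position of the bar. It lies 0.75 rad clockwise from the slots.
- lock_mark (a point): The same point; its x axis runs through the two red dots on the rim: the locked position of the bar, 1.5 rad clockwise from the slots. Sprung click pins begin to resist about 1.0 rad from the slots.
- tester_center (a point): Centre of an open tester candle in a glass, 67 mm wide, 74 mm tall, loose; stands about the middle, between the places of lid and warmer. Leave alone.
- jar_center (a point): Centre of a lidded candle jar, 69 mm wide, 82 mm tall, loose, back on the left. Leave alone.
- tin_center (a point): Centre of a flat tin, 61 x 88 x 22 mm, loose, back on the right. Leave alone.
There are look-alikes about, which are no part of the job. Of the things that look like the lid, the largest one is meant.

How it is judged (in metres and radians):
On the way:
1. the lid is pressed in (within 4 mm of flush) with its lugs in the slots, not yet turned (bar within 0.35 rad of the slots) (z of lid_center in the frame of warmer below 0.085 m and horizontal distance between lid_center and warmer below 0.006 m and angle between the x axis of lid_center and the x axis of warmer, either way round below 0.35 rad), for 0.05 s.
At the end, for the whole second after the job is handed in: The lid sits in the warmer upright (0.08 rad), centred (6 mm) and pressed down to within 2 mm of flush, its bar within 0.15 rad of the blue dots, still, and gripped by the fingers (more than 3 N); the two candles and the tin are within 15 mm of where they stood (z of lid_center in the frame of warmer between 0.078 and 0.083 m and horizontal distance between lid_center and warmer below 0.006 m and angle between lid_center's own z axis and vertical below 0.08 rad and angle between the x axis of lid_center and the x axis of half_mark, either way round below 0.15 rad and contact force between the fingers and lid above 3 N and linear speed of lid below 0.02 m/s and distance of each of tester_center, jar_center, tin_center from where it was at the start of the episode below 0.015 m); the arm keeps its last pose, push and grip.
It fails at once if the lid is turned into the lock (past 1.25 rad from the slots) (z of lid_center in the frame of warmer below 0.087 m and horizontal distance between lid_center and warmer below 0.008 m and angle between the x axis of lid_center and the x axis of lock_mark, either way round below 0.25 rad).
It fails at once if a candle or the tin is pushed more than 15 mm (distance of any of tester_center, jar_center, tin_center from where it was at the start of the episode above 0.015 m).
It also fails if it takes over 51 s, if anything falls off the work surface, if the arm or the gripper's body presses on something with over 40 N, if the wrist force passes 120 N, or if a joint passes its speed limit or range.

ROBOT

A 7-joint arm with a two-finger parallel gripper is mounted at the origin on a cart in front of the work surface, level with it; the furniture and walls round the work are solid. World frame = base frame: x ahead of the robot, y to its left, z up, the work surface at z = 0. Lengths are in m, angles in degrees, forces in N, time in s.
With the tool pointing down it reaches from about 0.4 to 0.9 m from the base axis. Payload 5.5 kg.
Tool frame: the origin (TCP) lies between the finger pads; the fingertips stand robot.tip_extent ahead of it and the grasp point (between the pads) lies 2 mm behind it (robot.tip_extent is the distance from the TCP to the fingertips, in m); z points along the fingers, y is the direction in which the jaws open and shut (so a half turn about z gives the same grasp; the last joint's range is limited). The gripper opens to 85 mm and grips with 20 to 120 N. Pads are 22 mm wide; open, the fingers measure 114 mm over their backs; the gripper's body (76 mm by 85 mm) begins 54 mm behind the grasp point. The pads swing forward as they close: fully open they stand 13 mm farther back than shut.
Start: joints at [78.793, 28.699, -24.465, 88.831, 12.651, 65.22, -12.049], TCP at [0.288, -0.583, 0.248] pointing down, gripper open.
Joint ranges: [-164.97, 164.97], [-17.58, 116.51], [-87.97, 89.64], [11.32, 138.91], [-80.73, 260.73], [10.89, 115.49], [-147.41, 147.41]. Speed limits (degrees/s): [147.25, 147.25, 180, 180, 180, 180, 180].

INTERFACE

Orientations are given as [roll, pitch, yaw] about the fixed x, y, z axes, in that order (R = Rz(yaw) Ry(pitch) Rx(roll)).
In Python, from bench import sense, camera, camera_model, robot gives the robot as it stands.
- The arm moves only by the tool drive_tool, never from a script. Its argument "steps" is a list that holds one entry, the list of rows, each a list of 7 numbers: the turn, a rotation vector about the tool's x, y, z in rad, then the shift along the tool's x, y, z in m, then the finger opening in m, from 0 to 0.0854. In form: [[[wx, wy, wz, dx, dy, dz, grip], ...]]. A call has 1 to 12 rows; each row is the pose to reach, as a shift and turn from the pose commanded when the call began, along the tool's axes at that moment; what a row does not reach only later rows make up. A row lasts 1/12 s, in which the tool goes at most 41.7 mm and 7.16 degrees, less where a joint would pass 70% of its speed; a pose out of reach is approached as far as the arm can. A call with a gripper value outside its range is refused whole. The fingers move at their own pace and stop on an object; "newtons" is the grip in N (left out, the last holds). Time passes only in rows, so rows that repeat a pose let the fingers close. It gives the time, the measured TCP pose, the force and the opening at its end, in the units of the state.
- sense(): the state, without advancing time (a new reading comes with each control period).
- camera(name): name is "side" or "top"; returns (picture, depth): 480x640x3 uint8, blue, green, red; 480x640 float32, m along the optical axis (not along the pixel's ray), 0 where there is no reading.
- camera_model(name): a dict with "fx", "fy", "cx", "cy" (pixels), "rvec" (rotation vector, rad) and "tvec" (3), from world to camera coordinates, as OpenCV has them. Camera axes: x right, y down, z forward; pixel columns grow to the right and rows downward; lengths in m; the calibration is good to about 2 mm. A picture is of the moment at which its call begins. camera_model takes no time and is no camera call.
- robot.finish_job(): hands the job in, once; it reports no verdict.
The state is a dict: "clock": time; "joints": joint angles; "qvel": joint speeds; "joint_torque": joint torques, N m; "position": TCP position; "tool_rot": TCP orientation; "ft_force": force on the tool from outside, world axes, zero at the start; "ft_torque": the same for the moment, N m; "width": opening from 0.0 (shut) to 1.0 (fully open).
Only numpy, scipy, OpenCV 4.12 (cv2) and the standard library are available. Lean on these libraries where they do the work, as an engineer would, in place of code of your own. Each camera call takes 0.05 s, during which the arm holds its last target. There are 200 camera calls.

## Working session

There is one attempt and no reset: what is moved stays moved. The work goes in short steps, Python scripts to look and compute and a tool call to move; the robot and the scene stay as the last step left them, time stands still between calls to the robot, and variables do not carry over. Pictures are saved under pics/ and viewed, about 8 in all and at most 12, crops included, and the job is handed in when it is done.

Besides the shell and the picture viewer there is one more tool, called after "Emit:" by a JSON object that holds its "name" and its "arguments". drive_tool: Moves the arm, as the interface text tells. Its arguments: {"type":"object","properties":{"steps":{"type":"array"},"newtons":{"type":"number"}},"required":["steps"]}

```bash
mkdir -p pics; ls
cat > h.py <<'E'
import numpy as np, cv2
from bench import sense, camera, camera_model, robot
def cam(n):
    m=camera_model(n); K=np.array([[m['fx'],0,m['cx']],[0,m['fy'],m['cy']],[0,0,1.]])
    return K,cv2.Rodrigues(np.array(m['rvec'],float))[0],np.array(m['tvec'],float).ravel()
def ray(n,uv,z):
    "pixels -> world points on plane at height z"
    K,R,t=cam(n); uv=np.atleast_2d(uv).astype(float)
    d=(np.linalg.inv(K)@np.c_[uv,np.ones(len(uv))].T).T@R; c=-R.T@t
    return c+d*((z-c[2])/d[:,2])[:,None]
def cloud(n,depth):
    K,R,t=cam(n); v,u=np.indices(depth.shape)
    p=np.stack([(u-K[0,2])/K[0,0]*depth,(v-K[1,2])/K[1,1]*depth,depth],-1)
    return (p-t)@R
E
python3 - <<'E'
from h import *
for n in('top','side'):
    im,d=camera(n); cv2.imwrite(f'pics/{n}0.png',im); np.save(f'pics/{n}0.npy',d)
    K,R,t=cam(n); print(n,-R.T@t,K[0,0])
print(sense(),robot.tip_extent)
E
```

```text
pics
top [0.22243601 0.01047655 1.44000255] 618.7763467167907
side [-0.03859921  0.95239018  0.89709592] 493.94012433081593
{'clock': 0.1, 'joints': array([ 78.7935213 ,  28.74952413, -24.45462405,  88.88480973,
        12.65030877,  65.2230093 , -12.04809145]), 'qvel': array([ 0.08229595, -0.05325164,  0.0396244 , -0.13295375,  0.00077043,
        0.0211188 , -0.01581934]), 'joint_torque': array([-1.17232162e-02, -5.70802867e+01, -5.83894283e+00, -2.81745028e+01,
        1.03370572e-02,  5.62201312e-03, -7.54713028e-06]), 'position': array([ 0.28755833, -0.58225264,  0.24735658]), 'tool_rot': array([-1.79895973e+02, -3.90884435e-03,  2.62906189e+01]), 'ft_force': array([-0.37323515,  0.13014267,  0.17899985]), 'ft_torque': array([0.00928003, 0.05867235, 0.03510203]), 'width': 1.0030824756050194} 0.017
```

View pics/top0.png

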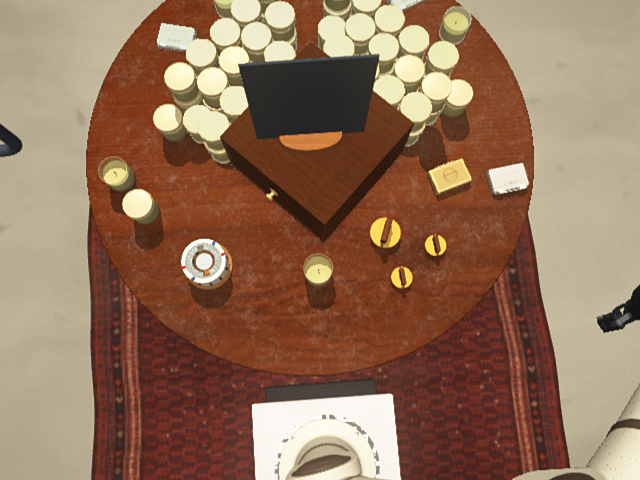

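View pics/side0.png

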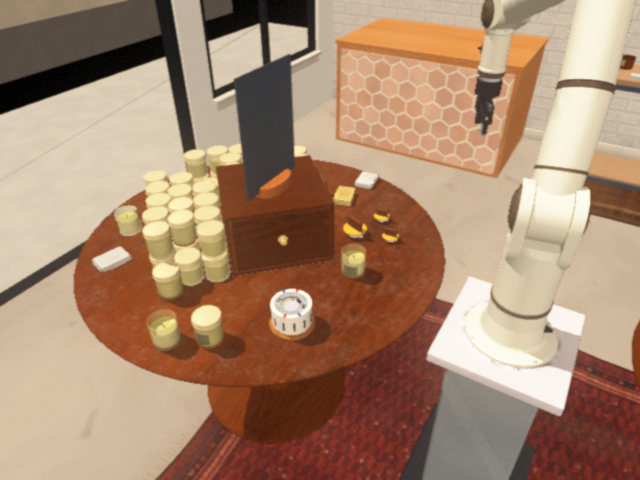

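Lid candidates in the top view are yellow discs with a dark bar: (385,233), (435,245) and (401,278). The one at (385,233) is clearly the largest, so it should be the lid. I'll confirm that in an enlarged crop together with the warmer, and measure.

Run:
```python
from h import *
im=cv2.imread('pics/top0.png'); d=np.load('pics/top0.npy')
a=cv2.resize(im[205:295,360:460],(400,360),interpolation=cv2.INTER_CUBIC)
b=cv2.resize(im[230:300,170:248],(400,360),interpolation=cv2.INTER_CUBIC)
s=cv2.imread('pics/side0.png')
c=cv2.resize(s[200:250,330:410],(400,240),interpolation=cv2.INTER_CUBIC)
e=cv2.resize(s[280:340,260:325],(400,240),interpolation=cv2.INTER_CUBIC)
cv2.imwrite('pics/crop1.png',np.vstack([np.hstack([a,b]),np.hstack([c,e])]))
hsv=cv2.cvtColor(im,cv2.COLOR_BGR2HSV)
y=cv2.inRange(hsv,(18,170,150),(32,255,255))
for ct in cv2.findContours(y,cv2.RETR_EXTERNAL,cv2.CHAIN_APPROX_NONE)[0]:
    if cv2.contourArea(ct)>60:
        (cx,cy),r=cv2.minEnclosingCircle(ct); print('yellow',cx,cy,r,cv2.contourArea(ct),ray('top',(cx,cy),.024))
P=cloud('top',d)
for nm,(u,v) in dict(lid=(385,233),warm=(207,262),tester=(318,270),jar=(141,206),tin=(450,177)).items():
    p=P[v-26:v+26,u-26:u+26].reshape(-1,3); print(nm,'zmax',np.percentile(p[:,2],[50,90,98,99.8]), 'top centroid',p[p[:,2]>np.percentile(p[:,2],99.5)-.006].mean(0))
```

```text
lid zmax [0.00196598 0.02744856 0.05951885 1.44000255] top centroid [ 0.47585985 -0.14802507  0.24210386]
warm zmax [0.05688918 0.07313319 0.07626549 1.44000255] top centroid [0.4546994  0.23221222 0.15656158]
tester zmax [0.00222444 0.05260243 0.07511815 1.44000255] top centroid [ 0.39626355 -0.00675538  0.3226658 ]
jar zmax [0.00429778 0.08280723 0.08619556 1.44000255] top centroid [0.22243601 0.01047655 1.44000255]
tin zmax [0.00280224 0.0243361  0.02795944 1.44000255] top centroid [ 0.63145362 -0.33047187  0.06546593]
```

View pics/crop1.png

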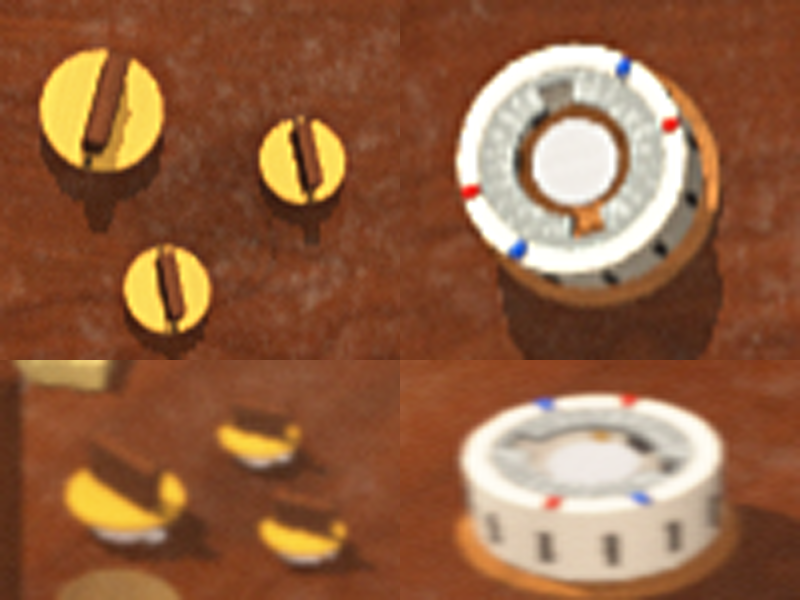

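The crop confirms it. The disc at px (385.5,232.5) is about 31 px, or 71 mm, wide, which matches the 72 mm lid; the other two are about 22 px. On the warmer, the slots are at px (200,248) and (207,273), and going clockwise come the blue dots, then the red ones.

```bash
cat > m.py <<'E'
from h import *
def blobs(mask,amin):
    n,l,s,c=cv2.connectedComponentsWithStats(mask); return [(c[i],s[i,4],l==i) for i in range(1,n) if s[i,4]>=amin]
def wc(mask,w):
    v,u=np.nonzero(mask); k=w[v,u].astype(float); return np.array([(u*k).sum(),(v*k).sum()])/k.sum()
def dots(im,n):
    b,g,r=[im[...,i].astype(int) for i in range(3)]
    x0,x1,y0,y1=(165,250,230,300) if n=='top' else (260,325,280,345)
    roi=np.zeros(b.shape,np.uint8); roi[y0:y1,x0:x1]=1
    out={}
    for nm,e in(('blue',b-np.maximum(r,g)),('red',r-np.maximum(g,b)*1.0)):
        if nm=='red': e=np.where(abs(g-b)<45,e,0)*((r>150)&(g<140))
        e=np.clip(e,0,255)*roi
        bl=sorted(blobs((e>35).astype(np.uint8),2),key=lambda q:-q[1])[:6]
        out[nm]=[(wc(m,e),a) for _,a,m in bl]
    return out
E
python3 - <<'E'
from m import *
im=cv2.imread('pics/top0.png'); print(im[240,374],im[225,374],im[233,375])
for n in('top','side'):
    im=cv2.imread(f'pics/{n}0.png')
    for k,v in dots(im,n).items():
        for c,a in v: print(n,k,c.round(1),a,ray(n,c,.0715)[0].round(4))
    m=im.astype(int); b,g,r=m[...,0],m[...,1],m[...,2]
    y=((r>170)&(g>130)&(b<0.55*g)).astype(np.uint8)
    for c,a,mk in blobs(y,40):
        if n=='side' and not(330<c[0]<410 and 200<c[1]<250): continue
        ct=cv2.findContours(mk.astype(np.uint8),cv2.RETR_EXTERNAL,cv2.CHAIN_APPROX_NONE)[0][0]
        h=cv2.convexHull(ct); e=cv2.fitEllipse(h); print(n,'yellow',c.round(1),a,np.array(e[0]).round(1),e[1],ray(n,e[0],.024)[0].round(4))
E
```

```text
[ 94 226 255] [ 93 227 253] [ 93 222 252]
top blue [192.5 278. ] 10 [0.4326 0.2705 0.0715]
top blue [213.1 242.5] 8 [0.5101 0.2218 0.0715]
top red [183.  266.8] 13 [0.4596 0.2911 0.0715]
top red [222.2 253.9] 8 [0.4826 0.2022 0.0715]
top red [224.2 278.6] 5 [0.4263 0.2001 0.0715]
top red [214.  260.5] 4 [0.4688 0.2213 0.0715]
top red [202.  270.6] 3 [0.4477 0.2489 0.0715]
top red [203.5 238. ] 2 [0.522  0.243  0.0715]
top yellow [310.8 135.9] 145 [316.2 136.5] (5.840531349182129, 75.45530700683594) [ 0.7636 -0.03    0.024 ]
top yellow [306.2 145.5] 173 [304.4 144.3] (8.249464988708496, 46.50719451904297) [ 7.457e-01 -2.000e-04  2.400e-02]
top yellow [377.2 230.2] 288 [381.5 231.5] (23.134660720825195, 28.3467960357666) [ 0.5179 -0.1653  0.024 ]
top yellow [393.2 234.7] 248 [388.8 233.4] (22.30535125732422, 26.9394588470459) [ 0.5121 -0.1818  0.024 ]
top yellow [429.8 245.6] 141 [432.5 244.9] (15.169523239135742, 20.192583084106445) [ 0.4774 -0.2808  0.024 ]
top yellow [441.6 244.3] 100 [440.1 244.6] (10.32509994506836, 18.768465042114258) [ 0.4768 -0.2986  0.024 ]
top yellow [396.  2
[... 213 characters left out ...]
290.4] 5 [0.5129 0.2183 0.0715]
side blue [298.6 313.9] 5 [0.4356 0.2676 0.0715]
side red [263.1 290.2] 84 [0.5564 0.243  0.0715]
side red [297.  333.5] 26 [0.4051 0.3214 0.0715]
side red [271.3 297.9] 21 [0.5225 0.2556 0.0715]
side red [297.  288.9] 13 [0.4862 0.1961 0.0715]
side red [308.2 293.7] 8 [0.4528 0.197  0.0715]
side red [312.  302.3] 8 [0.4289 0.2184 0.0715]
side yellow [379.7 217. ] 54 [380.1 216.6] (5.88830041885376, 14.064231872558594) [ 0.4751 -0.2689  0.024 ]
side yellow [350.4 229.8] 128 [352.8 228.9] (12.322528839111328, 20.989730834960938) [ 0.5181 -0.1648  0.024 ]
side yellow [388.3 237.1] 61 [388.7 237.1] (5.711532115936279, 15.099654197692871) [ 0.4052 -0.1809  0.024 ]
```

Run:
```python
from m import *
for n,(u,v) in(('top',(385,233)),('side',(355,228))):
    im=cv2.imread(f'pics/{n}0.png').astype(int); d=np.load(f'pics/{n}0.npy'); b,g,r=im[...,0],im[...,1],im[...,2]
    roi=np.zeros(d.shape,bool); roi[v-20:v+20,u-22:u+18]=1
    y=((r>150)&(g>110)&(b<0.6*g)&roi)
    if n=='side': y[:218]=0
    h=cv2.convexHull(np.argwhere(y)[:,::-1].astype(np.int32)); e=cv2.fitEllipse(h)
    w=ray(n,h[:,0,:],.023)[:,:2]
    (cx,cy),R=cv2.minEnclosingCircle(w.astype(np.float32))
    print(n,'ellipse',e,ray(n,e[0],.023)[0].round(4),'circle',cx,cy,R)
    P=cloud(n,d); m=roi&(P[...,2]>.045)&(P[...,2]<.07)&(d>0)
    q=P[m]; rc=cv2.minAreaRect(q[:,:2].astype(np.float32)); c=q[:,:2]-q[:,:2].mean(0); V=np.linalg.svd(c)[2][0]
    print(' bar',m.sum(),q.mean(0).round(4),'rect',rc,'yaw',np.degrees(np.arctan2(V[1],V[0]))%180, 'z',np.percentile(q[:,2],[50,95]))
```

```text
top ellipse ((384.9962158203125, 232.1221923828125), (30.180665969848633, 30.9132022857666), 127.3004379272461) [ 0.516  -0.1735  0.023 ] circle 0.515929639339447 -0.17320561408996582 0.03673889487981796
 bar 153 [ 0.5155 -0.1725  0.0576] rect ((0.5163713693618774, -0.1731422394514084), (0.014043807052075863, 0.05715326592326164), 70.15547943115234) yaw 159.7987459912704 z [0.05764016 0.06272396]
side ellipse ((354.87841796875, 234.24374389648438), (25.498825073242188, 31.49603271484375), 171.7128448486328) [ 0.5001 -0.1441  0.023 ] circle 0.5023298859596252 -0.14072948694229126 0.06693578511476517
 bar 145 [ 0.4969 -0.1224  0.0574] rect ((0.5018530488014221, -0.10169128328561783), (0.08192526549100876, 0.18170389533042908), 26.48789405822754) yaw 111.53259096651414 z [0.05697904 0.06862916]
```

Run:
```python
from m import *
d=np.load('pics/top0.npy'); P=cloud('top',d)
q=P[(d>0)]; q=q[(q[:,0]>.3)&(q[:,0]<.8)&(abs(q[:,1])<.4)]
print('y:',[round(y,2) for y in np.arange(.32,-.36,-.04)])
for x in np.arange(.72,.32,-.03):
    print(round(x,2),[int(1000*np.percentile(s[:,2],95)) if len(s:=q[(abs(q[:,0]-x)<.015)&(abs(q[:,1]-y)<.02)]) else -1 for y in np.arange(.32,-.36,-.04)])
t=q[(q[:,2]>.06)&(q[:,0]<.47)&(abs(q[:,1])<.1)];print('tester',t[:,:2].min(0),t[:,:2].max(0))
```

```text
y: [np.float64(0.32), np.float64(0.28), np.float64(0.24), np.float64(0.2), np.float64(0.16), np.float64(0.12), np.float64(0.08), np.float64(0.04), np.float64(0.0), np.float64(-0.04), np.float64(-0.08), np.float64(-0.12), np.float64(-0.16), np.float64(-0.2), np.float64(-0.24), np.float64(-0.28), np.float64(-0.32)]
0.72 [5, 5, 156, 167, 199, 199, -1, -1, -1, -1, -1, 199, 199, 199, 195, 153, 5]
0.69 [6, 6, 6, 4, 198, 362, 530, 530, 530, 530, 530, 529, 199, 198, 150, 5, 5]
0.66 [6, 5, 5, 5, 5, 197, 200, 226, 228, 229, 214, 199, 198, 194, 5, 23, 27]
0.63 [5, 5, 6, 5, 5, 191, 198, 200, 199, 200, 199, 200, 197, 4, 6, 16, 28]
0.6 [5, 5, 6, 5, 5, 5, 195, 199, 200, 200, 199, 197, 5, 6, 6, 5, 26]
0.57 [5, 6, 5, 5, 5, 5, 4, 197, 199, 199, 199, 151, 5, 4, 5, 6, 5]
0.54 [5, 4, 5, 5, 5, 5, 5, 6, 198, 199, 194, 4, 57, 59, 4, 5, 5]
0.51 [4, 75, 74, 74, 6, 5, 6, 5, 193, 197, 4, 7, 61, 28, 5, 20, 6]
0.48 [5, 75, 70, 75, 5, 5, 4, 6, 73, 6, 5, 5, 55, 26, 6, 43, 20]
0.45 [6, 76, 73, 74, 4, 5, 6, 59, 70, 73, 5, 6, 5, 5, 5, 31, 6]
0.42 [5, 72, 74, 49, 5, 5, 6, 21, 72, 74, 5, 5, 6, 41, 15, 5, 5]
0.39 [5, 5, 5, 5, 5, 5, 5, 5, 60, 6, 5, 5, 5, 39, 6, 6, 5]
0.36 [5, 5, 5, 5, 5, 5, 5, 5, 6, 5, 5, 5, 5, 5, 5, 5, 5]
0.33 [5, 6, 5, 6, 5, 5, 5, 5, 5, 5, 5, 5, 5, 5, 5, 5, 6]
tester [ 0.40270684 -0.04179793] [0.46931926 0.02371825]
```

```bash
cat >> h.py <<'E'
from scipy.spatial.transform import Rotation as Ro
def rel(p,yaw,rp=(180,0)):
    "target world TCP pose -> turn and shift in present tool axes"
    s=sense(); R0=Ro.from_euler('xyz',s['tool_rot'],degrees=True); R1=Ro.from_euler('xyz',[*rp,yaw],degrees=True)
    return np.r_[(R0.inv()*R1).as_rotvec(), R0.inv().apply(np.array(p)-s['position'])].round(4)
E
python3 -c "
from h import *
print(rel((.516,-.173,.15),-20))"
```

```text
[-1.700e-03  7.000e-04  8.079e-01  3.861e-01 -2.656e-01  9.790e-02]
```

Emit:
{"name": "drive_tool", "arguments": {"steps": [[[0, 0, 0.05, 0.023, -0.016, 0.006, 0.085], [0, 0, 0.11, 0.054, -0.037, 0.014, 0.085], [0, 0, 0.18, 0.085, -0.058, 0.022, 0.085], [0, 0, 0.25, 0.12, -0.082, 0.03, 0.085], [0, 0, 0.32, 0.154, -0.106, 0.039, 0.085], [0, 0, 0.4, 0.189, -0.13, 0.048, 0.085], [0, 0, 0.47, 0.224, -0.154, 0.057, 0.085], [0, 0, 0.54, 0.259, -0.178, 0.066, 0.085], [0, 0, 0.61, 0.293, -0.202, 0.075, 0.085], [0, 0, 0.69, 0.328, -0.226, 0.083, 0.085], [0, 0, 0.75, 0.359, -0.247, 0.091, 0.085], [0, 0, 0.808, 0.386, -0.266, 0.098, 0.085]]], "newtons": 60}}

```text
clock: 1.1
position: [0.5167, -0.1713, 0.1498]
tool_rot: [-180.0, 0.0, -20.2]
ft_force: [1.1, -0.7, -0.5]
width: 0.99
```

Emit:
{"name": "drive_tool", "arguments": {"steps": [[[0, 0, 0, 0, 0, 0, 0.085], [0, 0, 0, 0, 0, 0, 0.085], [0, 0, 0, 0, 0, 0, 0.085]]]}}

```text
clock: 1.35
position: [0.5158, -0.1732, 0.1499]
tool_rot: [180.0, 0.1, -19.9]
ft_force: [-0.4, -0.2, -0.1]
width: 0.994
```

Run:
```python
from h import *
s=sense(); print(s['clock'],s['joints'].round(1))
print(rel((.516,-.173,.046),-20))
im=camera('top')[0]; im2=camera('side')[0]
cv2.imwrite('pics/g1.png',np.hstack([cv2.resize(im[190:290,335:435],(400,400)),cv2.resize(im2[170:250,310:390],(400,400))]))
```

```text
1.35 [  34.1   24.8  -22.8  109.    12.5   48.6 -105. ]
[ 0.0005  0.001   0.0015  0.0002 -0.0003  0.1039]
```

View pics/g1.png

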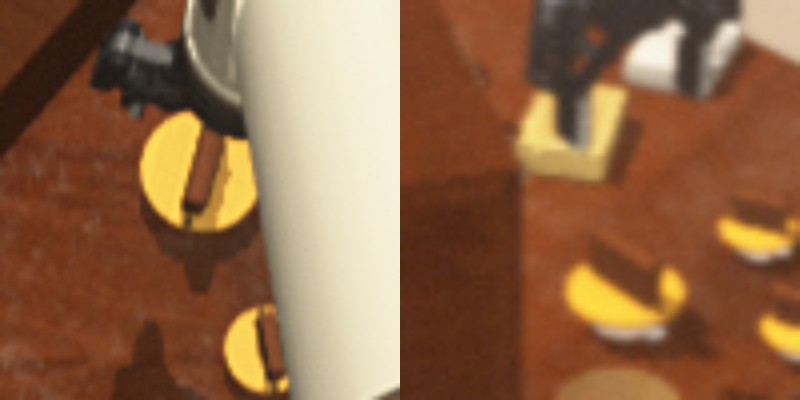

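The crop shows the bar at yaw −20° under the open gripper and a clear approach. Joint 7 is at −105°, though, so turning on to the blue dots from here would go past its range. I'll turn the tool half a turn to yaw 160°, which gives the same grasp.

Emit:
{"name": "drive_tool", "arguments": {"steps": [[[0, 0, -0.11, 0, 0, 0, 0.085], [0, 0, -0.23, 0, 0, 0, 0.085], [0, 0, -0.35, 0, 0, 0, 0.085], [0, 0, -0.47, 0, 0, 0, 0.085], [0, 0, -0.59, 0, 0, 0, 0.085], [0, 0, -0.71, 0, 0, 0, 0.085], [0, 0, -0.83, 0, 0, 0, 0.085], [0, 0, -0.95, 0, 0, 0, 0.085], [0, 0, -1.07, 0, 0, 0, 0.085], [0, 0, -1.19, 0, 0, 0, 0.085], [0, 0, -1.31, 0, 0, 0, 0.085], [0, 0, -1.43, 0, 0, 0, 0.085]]]}}

```text
clock: 2.45
position: [0.5153, -0.1758, 0.1505]
tool_rot: [180.0, 0.1, 62.1]
ft_force: [0.5, 0.2, -0.1]
width: 0.995
```

Emit:
{"name": "drive_tool", "arguments": {"steps": [[[0, 0, -0.12, 0, 0, 0, 0.085], [0, 0, -0.24, 0, 0, 0, 0.085], [0, 0, -0.36, 0, 0, 0, 0.085], [0, 0, -0.48, 0, 0, 0, 0.085], [0, 0, -0.6, 0, 0, 0, 0.085], [0, 0, -0.72, 0, 0, 0, 0.085], [0, 0, -0.84, 0, 0, 0, 0.085], [0, 0, -0.96, 0, 0, 0, 0.085], [0, 0, -1.08, 0, 0, 0, 0.085], [0, 0, -1.2, 0, 0, 0, 0.085], [0, 0, -1.32, 0, 0, 0, 0.085], [0, 0, -1.43, 0, 0, 0, 0.085]]]}}

```text
clock: 3.45
position: [0.5153, -0.1759, 0.1503]
tool_rot: [-179.9, 0.0, 144.0]
ft_force: [-0.4, -0.3, -0.1]
width: 0.995
```

Emit:
{"name": "drive_tool", "arguments": {"steps": [[[0, 0, -0.12, 0, 0, 0, 0.085], [0, 0, -0.24, 0, 0, 0, 0.085], [0, 0, -0.28, 0, 0, 0, 0.085], [0, 0, -0.28, 0, 0, 0, 0.085], [0, 0, -0.28, 0, 0, 0, 0.085], [0, 0, -0.28, 0, 0, 0, 0.085]]]}}

```text
clock: 3.95
position: [0.5157, -0.1746, 0.1503]
tool_rot: [-180.0, -0.0, 159.7]
ft_force: [0.4, 0.4, 0.1]
width: 0.999
```

Run:
```python
from h import *
s=sense(); print(s['clock'],s['joints'].round(1),rel((.516,-.173,.046),160))
```

```text
3.95 [ 62.6  38.7 -62.9 108.2  40.5  59.1  51.9] [-6.000e-04 -1.000e-04 -5.300e-03  3.000e-04  1.700e-03  1.043e-01]
```

Emit:
{"name": "drive_tool", "arguments": {"steps": [[[0, 0, 0, 0, 0, 0.015, 0.085], [0, 0, 0, 0, 0, 0.035, 0.085], [0, 0, 0, 0, 0, 0.055, 0.085], [0, 0, 0, 0, 0, 0.075, 0.085], [0, 0, 0, 0, 0, 0.09, 0.085], [0, 0, 0, 0, 0, 0.1, 0.085], [0, 0, 0, 0, 0, 0.104, 0.085], [0, 0, 0, 0, 0, 0.104, 0.085], [0, 0, 0, 0, 0, 0.104, 0.085]]]}}

```text
clock: 4.7
position: [0.5167, -0.1731, 0.0467]
tool_rot: [180.0, 0.0, 159.9]
ft_force: [0.4, 0.2, 0.4]
width: 0.993
```

Emit:
{"name": "drive_tool", "arguments": {"steps": [[[0, 0, 0, 0, 0, 0, 0.0], [0, 0, 0, 0, 0, 0, 0.0], [0, 0, 0, 0, 0, 0, 0.0], [0, 0, 0, 0, 0, 0, 0.0], [0, 0, 0, 0, 0, 0, 0.0], [0, 0, 0, 0, 0, 0, 0.0], [0, 0, 0, 0, 0, 0, 0.0], [0, 0, 0, 0, 0, 0, 0.0], [0, 0, 0, 0, 0, 0, 0.0], [0, 0, 0, 0, 0, 0, 0.0]]], "newtons": 70}}

```text
clock: 5.53
position: [0.516, -0.1733, 0.0462]
tool_rot: [180.0, -0.0, 159.9]
ft_force: [-0.1, 0.1, -0.9]
width: 0.15
```

Emit:
{"name": "drive_tool", "arguments": {"steps": [[[0, 0, 0, 0, 0, -0.005, 0], [0, 0, 0, 0, 0, -0.015, 0], [0, 0, 0, 0, 0, -0.03, 0], [0, 0, 0, 0, 0, -0.05, 0], [0, 0, 0, 0, 0, -0.07, 0], [0, 0, 0, 0, 0, -0.09, 0], [0, 0, 0, 0, 0, -0.105, 0], [0, 0, 0, 0, 0, -0.118, 0], [0, 0, 0, 0, 0, -0.126, 0], [0, 0, 0, 0, 0, -0.13, 0], [0, 0, 0, 0, 0, -0.13, 0]]]}}

```text
clock: 6.45
position: [0.5164, -0.1735, 0.177]
tool_rot: [-180.0, 0.1, 159.9]
ft_force: [0.1, 0.9, -1.8]
width: 0.147
```

Run:
```python
from h import *
s=sense(); print(s['clock'],s['joints'].round(1))
print(rel((.405,-.06,.176),170)); print(rel((.405,.06,.176),180)); print(rel((.472,.245,.176),-169.4))
im=camera('side')[0]; cv2.imwrite('pics/g2.png',cv2.resize(im[150:270,300:420],(480,480)))
```

```text
6.45 [ 64.   36.9 -64.9 107.1  38.3  61.4  53.5]
[-0.0004  0.0009 -0.1765  0.1436  0.0683  0.0008]
[-0.0005  0.0009 -0.351   0.1849  0.181   0.0008]
[-0.0006  0.0009 -0.5361  0.1856  0.3777  0.0007]
```

View pics/g2.png

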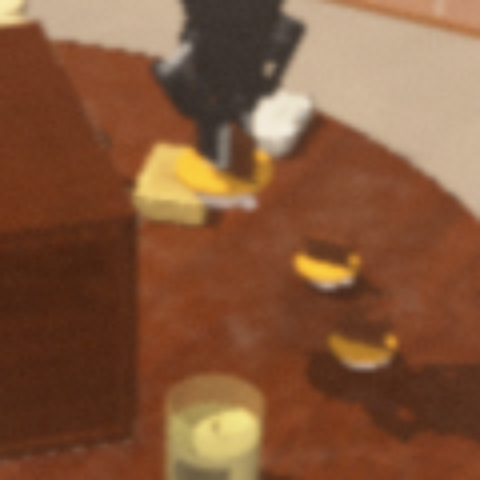

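The lid is held level by its bar in mid-air, at crop (225,170). Next I'll carry it around the box corner and over the tester, well above it.

Emit:
{"name": "drive_tool", "arguments": {"steps": [[[0, 0, -0.02, 0.014, 0.007, 0, 0], [0, 0, -0.05, 0.04, 0.019, 0, 0], [0, 0, -0.08, 0.066, 0.031, 0, 0], [0, 0, -0.11, 0.092, 0.044, 0, 0], [0, 0, -0.14, 0.118, 0.056, 0, 0], [0, 0, -0.17, 0.142, 0.068, 0, 0], [0, 0, -0.2, 0.151, 0.09, 0, 0], [0, 0, -0.23, 0.16, 0.113, 0, 0], [0, 0, -0.26, 0.168, 0.136, 0, 0], [0, 0, -0.29, 0.175, 0.157, 0, 0], [0, 0, -0.32, 0.181, 0.172, 0, 0], [0, 0, -0.35, 0.185, 0.181, 0, 0]]]}}

```text
clock: 7.5
position: [0.4039, 0.0622, 0.1759]
tool_rot: [180.0, -0.0, -179.8]
ft_force: [-0.9, -0.2, -1.6]
width: 0.154
```

Run:
```python
from h import *
s=sense(); print(s['clock'],s['joints'].round(1))
print(rel((.4725,.245,.176),-169.4))
```

```text
7.5 [ 53.7  27.  -78.2 124.6  33.   54.4  46.3]
[ 0.0009 -0.0006 -0.1815 -0.0692  0.1826  0.    ]
```

Emit:
{"name": "drive_tool", "arguments": {"steps": [[[0, 0, -0.01, -0.005, 0.012, 0, 0], [0, 0, -0.03, -0.012, 0.031, 0, 0], [0, 0, -0.05, -0.02, 0.052, 0, 0], [0, 0, -0.07, -0.028, 0.074, 0, 0], [0, 0, -0.09, -0.036, 0.096, 0, 0], [0, 0, -0.11, -0.044, 0.117, 0, 0], [0, 0, -0.13, -0.052, 0.138, 0, 0], [0, 0, -0.15, -0.059, 0.157, 0, 0], [0, 0, -0.17, -0.065, 0.172, 0, 0], [0, 0, -0.18, -0.069, 0.182, 0, 0], [0, 0, -0.181, -0.069, 0.183, 0, 0], [0, 0, -0.181, -0.069, 0.183, 0, 0]]]}}

```text
clock: 8.5
position: [0.4732, 0.2432, 0.1755]
tool_rot: [180.0, -0.1, -169.6]
ft_force: [-0.4, -0.4, -1.5]
width: 0.147
```

Run:
```python
from h import *
s=sense(); print(s['clock'],s['joints'].round(1))
print(rel((.4725,.245,.176),-169.4))
im,d=camera('top'); im2,d2=camera('side')
for n,i,dd in(('top',im,d),('side',im2,d2)): cv2.imwrite(f'pics/{n}3.png',i); np.save(f'pics/{n}3.npy',dd)
cv2.imwrite('pics/g3.png',np.hstack([cv2.resize(im[200:300,155:255],(400,400)),cv2.resize(im2[220:340,240:360],(400,400))]))
```

```text
8.5 [ 20.4  37.6 -67.8 108.7  39.8  61.8  36.6]
[ 0.     -0.0018 -0.0039  0.0003  0.0019 -0.0005]
```

View pics/g3.png

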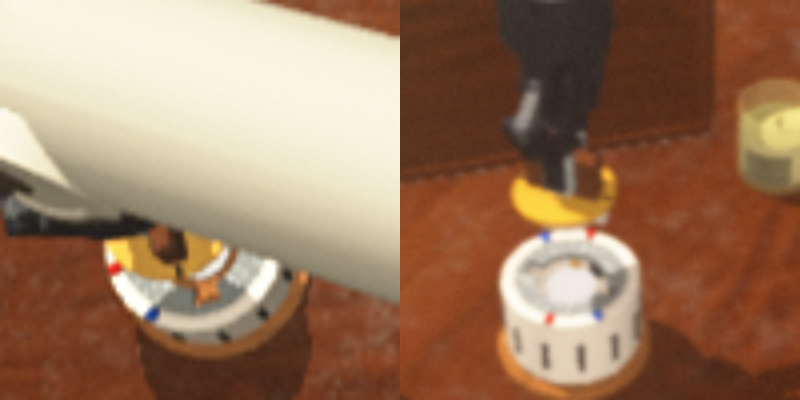

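Run:
```python
from m import *
from scipy.optimize import least_squares
s=sense(); zc=s['position'][2]-.0172; print('tcp',s['position'],s['tool_rot'])
def circ(p,r):
    f=least_squares(lambda c:np.hypot(*(p-c).T)-r,p.mean(0),loss='soft_l1',f_scale=.001); return f.x.round(4),(np.abs(f.fun).mean()*1e3).round(2)
for n,(x0,x1,y0,y1) in(('side',(265,340,255,295)),('top',(175,218,255,285))):
    im=cv2.imread(f'pics/{n}3.png').astype(int); b,g,r=im[...,0],im[...,1],im[...,2]
    y=(r>140)&(g>95)&(b<.55*g)&(g>.6*r); k=np.zeros_like(y); k[y0:y1,x0:x1]=1; y&=k
    # lower boundary: lowest yellow pixel per column
    u=np.where(y.any(0))[0]; v=np.array([np.where(y[:,c])[0].max() for c in u])+.5
    print(n,u.min(),u.max(),v.tolist())
    z=zc-.011 if n=='side' else zc-.008
    p=ray(n,np.c_[u,v],z)[:,:2]
    sel=v>np.median(v)-4
    print(n,'lid lower arc',circ(p[sel],.036),sel.sum())
for n in('top','side'):
    im=cv2.imread(f'pics/{n}0.png')
    D=dots(im,n)['blue']; print(n,np.mean([ray(n,c,.0715)[0] for c,a in D[:2]],0))
    im=im.astype(int); x0,x1,y0,y1=(165,250,230,300) if n=='top' else (260,325,280,345)
    w=(im.min(2)>165)&(im.max(2)-im.min(2)<60); k=np.zeros_like(w); k[y0:y1,x0:x1]=1; w&=k
    hz=cv2.convexHull(np.argwhere(w)[:,::-1].astype(np.int32))[:,0]
    # upper part of outline = far edge of the rim
    c=hz.mean(0); p=ray(n,hz,.0715)[:,:2]; sel=hz[:,1]<c[1]
    print(n,'rim',circ(p[sel],.050),sel.sum())
```

```text
tcp [0.47328242 0.24191757 0.17557149] [-1.79937518e+02 -9.17608133e-02 -1.69711395e+02]
side 273 304 [279.5, 282.5, 283.5, 284.5, 285.5, 285.5, 286.5, 286.5, 287.5, 287.5, 287.5, 287.5, 287.5, 287.5, 287.5, 287.5, 287.5, 287.5, 287.5, 286.5, 286.5, 286.5, 286.5, 286.5, 286.5, 284.5, 284.5, 283.5, 282.5, 282.5, 281.5, 278.5]
side lid lower arc (array([0.4781, 0.2429]), np.float64(0.8)) 26
top 182 210 [261.5, 263.5, 265.5, 266.5, 266.5, 266.5, 267.5, 267.5, 268.5, 268.5, 268.5, 268.5, 269.5, 269.5, 269.5, 269.5, 269.5, 266.5, 269.5, 267.5, 267.5, 275.5, 274.5, 274.5, 273.5, 273.5, 262.5, 261.5]
top lid lower arc (array([0.4731, 0.2431]), np.float64(3.92)) 24
top [0.47134495 0.24612931 0.0715    ]
top rim (array([0.4708, 0.2456]), np.float64(0.24)) 15
side [0.47423409 0.24294984 0.0715    ]
side rim (array([0.4721, 0.2458]), np.float64(0.32)) 13
```

Emit:
{"name": "drive_tool", "arguments": {"steps": [[[0, 0, 0, 0.001, 0, 0.008, 0], [0, 0, 0, 0.0015, 0, 0.018, 0], [0, 0, 0, 0.0015, 0, 0.03, 0], [0, 0, 0, 0.0015, 0, 0.04, 0], [0, 0, 0, 0.0015, 0, 0.047, 0], [0, 0, 0, 0.0015, 0, 0.05, 0], [0, 0, 0, 0.0015, 0, 0.05, 0], [0, 0, 0, 0.0015, 0, 0.05, 0], [0, 0, 0, 0.0015, 0, 0.05, 0], [0, 0, 0, 0.0015, 0, 0.05, 0]]]}}

```text
clock: 9.43
position: [0.4726, 0.2432, 0.1268]
tool_rot: [180.0, 0.1, -169.7]
ft_force: [0.3, -0.3, -2.0]
width: 0.152
```

```bash
cat > lidfit.py <<'E'
from m import *
from scipy.optimize import least_squares
def circ(p,r):
    f=least_squares(lambda c:np.hypot(*(p-c).T)-r,p.mean(0),loss='soft_l1',f_scale=.001); return f.x.round(4),(np.abs(f.fun).mean()*1e3).round(2)
def yel(im):
    im=im.astype(int); b,g,r=im[...,0],im[...,1],im[...,2]
    return (r>140)&(g>95)&(b<.55*g)&(g>.6*r)
E
python3 - <<'E'
from lidfit import *
s=sense(); zc=s['position'][2]-.0172; print('tcp',s['position'],s['tool_rot'],s['ft_force'])
ims={n:np.mean([camera(n)[0].astype(float) for _ in range(3)],0).round().astype(np.uint8) for n in('side','top')}
print(sense()['position'])
for n,(x0,x1,y0,y1) in(('side',(262,330,250,320)),('top',(178,215,245,290))):
    im=ims[n]; y=yel(im); k=np.zeros_like(y); k[y0:y1,x0:x1]=1; y&=k
    bl=max(blobs(y.astype(np.uint8),5),key=lambda q:q[1])[2]
    u=np.where(bl.any(0))[0]; v=np.array([np.where(bl[:,c])[0].max() for c in u])+.5
    print(n,u.min(),u.max(),v.tolist())
    p=ray(n,np.c_[u,v],zc-.011 if n=='side' else zc-.008)[:,:2]
    print(n,'lid',circ(p,.036))
a=cv2.resize(ims['top'][225:295,170:250],(400,350),interpolation=cv2.INTER_CUBIC)
b=cv2.resize(ims['side'][260:330,252:332],(400,350),interpolation=cv2.INTER_CUBIC)
cv2.imwrite('pics/g4.png',np.hstack([a,b])); cv2.imwrite('pics/side4.png',ims['side'])
print(dots(ims['side'],'side')['blue'],dots(ims['side'],'side')['red'])
E
```

```text
tcp [0.47261341 0.24324187 0.12682392] [ 1.79983234e+02  5.45217340e-02 -1.69668423e+02] [ 0.28059664 -0.30656536 -2.02187168]
[0.47241923 0.24288739 0.12647672]
side 274 304 [294.5, 294.5, 296.5, 298.5, 299.5, 300.5, 301.5, 301.5, 302.5, 302.5, 302.5, 302.5, 303.5, 303.5, 303.5, 303.5, 303.5, 303.5, 303.5, 302.5, 302.5, 302.5, 302.5, 301.5, 301.5, 300.5, 299.5, 299.5, 298.5, 297.5, 292.5]
side lid (array([0.4764, 0.2416]), np.float64(0.86))
top 205 214 [274.5, 274.5, 273.5, 273.5, 270.5, 269.5, 269.5, 268.5, 267.5, 265.5]
top lid (array([0.4157, 0.2035]), np.float64(1.09))
[(array([298.65644172, 314.27607362]), np.int32(3))] [(array([265.02737104, 290.82065269]), np.int32(147)), (array([297.52561983, 333.50826446]), np.int32(27)), (array([309.08977035, 294.83924843]), np.int32(9)), (array([284.45751634, 315.05882353]), np.int32(4)), (array([270.        , 309.99264706]), np.int32(3)), (array([270.23529412, 317.4       ]), np.int32(3))]
```

View pics/g4.png

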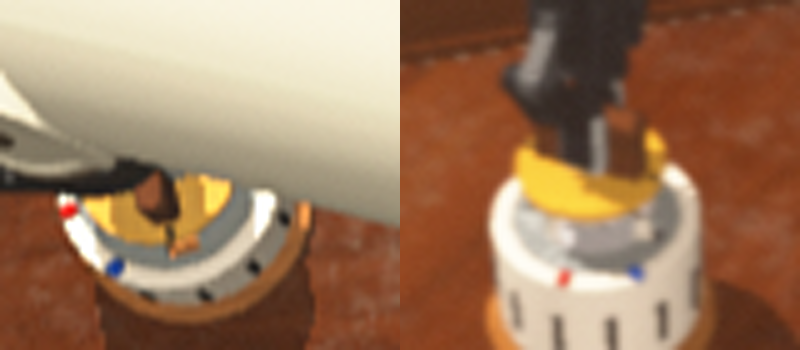

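Run:
```python
from lidfit import *
s=sense(); zc=s['position'][2]-.0172
im=np.mean([camera('top')[0].astype(float) for _ in range(3)],0).round().astype(np.uint8)
f=im.astype(int); b,g,r=f[...,0],f[...,1],f[...,2]
y=(g>.7*r)&(b<.6*g)&(r>110); k=np.zeros_like(y); k[250:285,180:222]=1; y&=k
u=np.where(y.any(0))[0]; v=np.array([np.where(y[:,c])[0].max() for c in u])
print(list(zip(u.tolist(),v.tolist())))
p=ray('top',np.c_[u,v+.4],zc-.007)[:,:2]
ok=np.ones(len(p),bool)
for _ in range(4):
    c,e=circ(p[ok],.036); q=abs(np.hypot(*(p-c).T)-.036); ok=q<.0025
print('lid top-view',c,e,ok.sum(),s['position'])
# warmer in the same picture: near blue dot + red dot, offsets from centre known
D=dots(im,'top'); print({k:[(c.round(1),int(a),ray('top',c,.0715)[0].round(4)) for c,a in v[:3]] for k,v in D.items()})
```

```text
[(187, 266), (188, 267), (189, 269), (190, 270), (191, 270), (192, 271), (193, 271), (194, 272), (195, 272), (196, 272), (197, 272), (198, 273), (199, 273), (200, 273), (201, 273), (202, 273), (203, 272), (204, 270), (205, 272), (206, 272), (207, 271), (208, 271), (209, 271), (210, 270), (211, 269), (212, 268), (213, 267), (214, 266), (215, 264)]
lid top-view [0.473  0.2452] 0.49 28 [0.47241923 0.24288739 0.12647672]
{'blue': [(array([192.4, 278.1]), 9, array([0.4324, 0.2708, 0.0715]))], 'red': [(array([183. , 266.8]), 13, array([0.4596, 0.291 , 0.0715])), (array([229.5, 266.3]), 5, array([0.4531, 0.1871, 0.0715])), (array([229. , 270.7]), 3, array([0.4433, 0.1887, 0.0715]))]}
```

Both views agree: the lid is about 2 mm too far in +x and about 1 mm short in +y. I'll correct that and lower it gently into the slots.

Emit:
{"name": "drive_tool", "arguments": {"steps": [[[0, 0, 0, 0.001, 0.001, 0, 0], [0, 0, 0, 0.002, 0.0015, 0, 0], [0, 0, 0, 0.002, 0.0015, 0.003, 0], [0, 0, 0, 0.002, 0.0015, 0.006, 0], [0, 0, 0, 0.002, 0.0015, 0.009, 0], [0, 0, 0, 0.002, 0.0015, 0.012, 0], [0, 0, 0, 0.002, 0.0015, 0.014, 0], [0, 0, 0, 0.002, 0.0015, 0.016, 0], [0, 0, 0, 0.002, 0.0015, 0.018, 0], [0, 0, 0, 0.002, 0.0015, 0.018, 0]]]}}

```text
clock: 10.72
position: [0.47, 0.2441, 0.1081]
tool_rot: [180.0, -0.0, -169.7]
ft_force: [-0.6, -0.7, 0.4]
width: 0.151
```

Emit:
{"name": "drive_tool", "arguments": {"steps": [[[0, 0, 0, 0, 0, 0.002, 0], [0, 0, 0, 0, 0, 0.004, 0], [0, 0, 0, 0, 0, 0.006, 0], [0, 0, 0, 0, 0, 0.007, 0], [0, 0, 0, 0, 0, 0.008, 0], [0, 0, 0, 0, 0, 0.009, 0], [0, 0, 0, 0, 0, 0.0095, 0], [0, 0, 0, 0, 0, 0.0095, 0], [0, 0, 0, 0, 0, 0.0095, 0]]]}}

```text
clock: 11.47
position: [0.4701, 0.2441, 0.0989]
tool_rot: [180.0, 0.0, -169.7]
ft_force: [-0.5, -1.1, 3.9]
width: 0.153
```

Emit:
{"name": "drive_tool", "arguments": {"steps": [[[0, 0, 0, 0, 0, 0.0005, 0], [0, 0, 0, 0, 0, 0.001, 0], [0, 0, 0, 0, 0, 0.001, 0], [0, 0, 0, 0, 0, 0.001, 0]]]}}

```text
clock: 11.8
position: [0.4701, 0.2441, 0.0982]
tool_rot: [-180.0, 0.0, -169.7]
ft_force: [-1.8, -1.8, 6.5]
width: 0.153
```

Run:
```python
from h import *
for _ in range(4): camera('side'); s=sense(); print(s['position'].round(4),s['ft_force'].round(2),s['ft_torque'].round(3),s['tool_rot'].round(2))
print(s['joints'].round(1))
```

```text
[0.4701 0.2441 0.0982] [-1.32 -0.6   6.13] [-0.265  0.357 -0.023] [-1.7999e+02  2.0000e-02 -1.6967e+02]
[0.4701 0.2441 0.0982] [-2.66 -2.04  6.71] [-0.222  0.409  0.   ] [-1.7999e+02  2.0000e-02 -1.6967e+02]
[0.4701 0.2441 0.0982] [-1.25 -0.75  4.91] [-0.297  0.391  0.028] [-1.7999e+02  2.0000e-02 -1.6968e+02]
[0.4701 0.2441 0.0982] [-1.28 -1.65  6.18] [-0.253  0.365 -0.014] [-1.7999e+02  2.0000e-02 -1.6967e+02]
[ 15.8  42.7 -61.3 111.9  46.7  54.8  31.3]
```

The lid is flush: TCP z matches and the force includes the spring plus light contact. Now I'll twist clockwise by 0.745 rad, which is +wz in the tool axes.

Emit:
{"name": "drive_tool", "arguments": {"steps": [[[0, 0, 0.02, 0, 0, 0, 0], [0, 0, 0.05, 0, 0, 0, 0], [0, 0, 0.09, 0, 0, 0, 0], [0, 0, 0.13, 0, 0, 0, 0], [0, 0, 0.17, 0, 0, 0, 0], [0, 0, 0.21, 0, 0, 0, 0], [0, 0, 0.25, 0, 0, 0, 0], [0, 0, 0.29, 0, 0, 0, 0], [0, 0, 0.33, 0, 0, 0, 0], [0, 0, 0.36, 0, 0, 0, 0], [0, 0, 0.38, 0, 0, 0, 0], [0, 0, 0.38, 0, 0, 0, 0]]]}}

```text
clock: 13.0
position: [0.4706, 0.2444, 0.0982]
tool_rot: [180.0, 0.1, 168.5]
ft_force: [0.4, -0.1, 4.6]
width: 0.149
```

Emit:
{"name": "drive_tool", "arguments": {"steps": [[[0, 0, 0.02, 0, 0, 0, 0], [0, 0, 0.05, 0, 0, 0, 0], [0, 0, 0.09, 0, 0, 0, 0], [0, 0, 0.13, 0, 0, 0, 0], [0, 0, 0.17, 0, 0, 0, 0], [0, 0, 0.21, 0, 0, 0, 0], [0, 0, 0.25, 0, 0, 0, 0], [0, 0, 0.29, 0, 0, 0, 0], [0, 0, 0.33, 0, 0, 0, 0], [0, 0, 0.355, 0, 0, 0, 0], [0, 0, 0.365, 0, 0, 0, 0], [0, 0, 0.365, 0, 0, 0, 0]]]}}

```text
clock: 14.0
position: [0.4703, 0.2444, 0.0982]
tool_rot: [180.0, 0.0, 147.6]
ft_force: [0.0, 0.1, 5.5]
width: 0.15
```

Run:
```python
from h import *
im=np.mean([camera('top')[0].astype(float) for _ in range(2)],0).astype(np.uint8); im2=camera('side')[0]
s=sense(); print(s['clock'],s['position'].round(4),s['ft_force'].round(2),s['ft_torque'].round(3),s['tool_rot'].round(2),s['width'])
a=cv2.resize(im[225:295,170:250],(400,350),interpolation=cv2.INTER_CUBIC)
b=cv2.resize(im2[260:330,252:332],(400,350),interpolation=cv2.INTER_CUBIC)
cv2.imwrite('pics/g5.png',np.hstack([a,b])); cv2.imwrite('pics/top5.png',im); cv2.imwrite('pics/side5.png',im2)
```

```text
14.15 [0.4703 0.2444 0.0981] [-0.65 -0.25  5.36] [0.032 0.098 0.021] [1.7995e+02 2.0000e-02 1.4766e+02] 0.1502828489849819
```

View pics/g5.png

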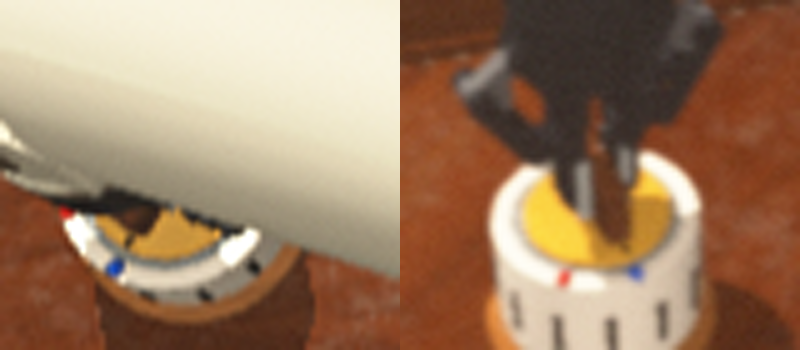

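The side view shows the cover sunk level inside the rim, and the bar's near end, crop (627,250), pointing at the blue dot (636,272). I'll check that the three bystanders haven't moved, then hand in.

Run:
```python
from m import *
a=cv2.imread('pics/side0.png'); b=cv2.imread('pics/side5.png')
for n,(x,y) in dict(tester=(353,262),jar=(208,326),tin=(344,196)).items():
    t=a[y-14:y+14,x-12:x+12]; r=cv2.matchTemplate(b[y-24:y+24,x-22:x+22],t,cv2.TM_CCOEFF_NORMED)
    _,q,_,l=cv2.minMaxLoc(r); print(n,'shift px',l[0]-10,l[1]-10,round(q,3))
s=sense(); print(s['position'],s['ft_force'],s['qvel'].round(2),s['width'])
```

```text
tester shift px 0 0 0.998
jar shift px 0 0 0.999
tin shift px 0 0 0.999
[0.47033591 0.24438219 0.09813354] [-0.65249569 -0.25065539  5.35786161] [-0.02  0.1   0.03  0.   -0.01 -0.05  0.01] 0.1502828489849819
```

```bash
python3 -c "
from h import *
print(robot.finish_job()); s=sense(); print(s['clock'],s['position'],s['ft_force'])"
```

```text
the job is handed in; nothing more can be done
None
the job is handed in; nothing more can be done
```

The lid is on the warmer, pressed flush and turned clockwise to the blue dots, with the fingers still gripping the bar. I handed the job in at about 14 s; no verdict was reported.

**What I did:** I took the largest of the three yellow look-alikes by its bar and carried it over the tester candle. I corrected its position by about 2 mm using both cameras, then lowered it into the slots and pressed it flush. I twisted it 0.745 rad clockwise.

**Last checks:**
- **Height:** the TCP was at z 0.0981, which puts lid_center about 81 mm above the warmer's origin. That is flush, assuming no slip in the grip.
- **Push and grip:** the upward force on the tool was about 5.4 N, and the grip was set to 70 N on the bar.
- **Angle:** tool yaw was 147.7°, against 147.7° worked out for the blue dots. The side view showed the bar pointing at the near blue dot and the cover level inside the rim.
- **Bystanders:** the two candles and the tin showed no shift in the side view.

**What disagreed:** the two cameras differed by about 3 mm on the warmer's centre. The lid went into the slots with only 1–2 N of side force, and close to none after the twist. At the end the top view was mostly hidden by the arm, so I could not check the centring there.

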